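# Unclip the round flask and press it down into the sprung ring cradle

### The arm

A 6-joint arm with a two-finger parallel gripper is mounted at the origin on a cart in front of the work surface, level with it; the furniture and walls round the work are solid. World frame = base frame: x ahead of the robot, y to its left, z up, the work surface at z = 0. Lengths are in m, angles in rad, forces in N, time in s.
With the tool pointing down it reaches from about 0.3 to 0.75 m from the base axis. Payload 8.5 kg.
Tool frame: the origin (TCP) lies at the very end of the fingers, on their centre line; the grasp point (between the pads) lies 19 mm behind it (r.tcp_to_grasp is the distance from the TCP to the grasp point, in m); z points along the fingers, y is the line along which they close (so a half turn about z gives the same grasp; the last joint's range is limited). The gripper opens to 85 mm and grips with 20 to 120 N. Pads are 22 mm wide; open, the fingers measure 114 mm over their backs; the gripper's body (76 mm by 85 mm) begins 54 mm behind the grasp point. The pads swing forward as they close: fully open they stand 13 mm farther back than shut.
Start: joints at [-1.437, 0.381, 1.297, -0, 1.464, -0.215], TCP at [0.188, -0.517, 0.231] pointing down, gripper open.
Joint ranges: [-3.11, 3.11], [-0.89, 2.33], [0.22, 2.48], [-1.42, 4.56], [0.17, 2.85], [-2.88, 2.88]. Speed limits (rad/s): [2.39, 2.39, 3.14, 3.14, 3.14, 3.14].

### API

Orientations are given as a unit quaternion [w, x, y, z].
In Python, from workcell import r gives the robot as it stands.
- The arm moves only by the shell command python3 -m crank 'ROWS' [FORCE]. ROWS is JSON, a list of rows, each an object with "translation": the shift along the world's x, y, z in m, a list of three; "twist": the turn about the world's z in degrees; "fingers": the closure, from 0 (fully open) to 1 (shut). A call has 1 to 8 rows; each row shifts and turns the commanded pose from where the row before left it; what a row does not reach is not made up. A row lasts 1/12 s, in which the tool goes at most 41.7 mm and 7.16 degrees, less where a joint would pass 70% of its speed; a pose out of reach is approached as far as the arm can. A call with a gripper value outside its range is refused whole. The fingers move at their own pace and stop on an object; FORCE is the grip in N (left out, the last holds). Time passes only in rows, so rows that do not move let the fingers close. It gives the time, the measured TCP pose, the force, the opening and the grip force at its end, in the units of the state.
- r.get_state(): the state, without advancing time (a new reading comes with each control period).
- r.read_camera(name): name is "scene" or "top"; returns a dict with "pixels" (400x640x3 uint8, blue, green, red), "fovy" (degrees; the focal length in pixels is half the picture's height over the tangent of half this angle, whatever the lens; pixels are square), "cx", "cy" (the principal point, pixels), "camera_from_world" (4x4, takes a point from world to camera coordinates). Camera axes: x right, y up, looking along -z (the intrinsics and any distortion apply to the point x, -y, -z); pixel columns grow to the right and rows downward; lengths in m; the calibration is good to about 2 mm. A picture is of the moment at which its call begins. There is no depth.
- r.sign_off(): hands the job in; it is judged then, once.
The state is a dict: "clock": time; "joint_positions": joint angles; "joint_vel": joint speeds; "tau": joint torques, N m; "eef_pos": TCP position; "tool_rot": TCP orientation; "force": force on the tool from outside, world axes, zero at the start; "moment": the same for the moment, N m; "width": finger opening in m; "gripper_force": force on a finger pad.
Only numpy, scipy, OpenCV 4.12 (cv2) and the standard library are available. Lean on these libraries where they do the work, as an engineer would, in place of code of your own. Each camera call takes 0.05 s, during which the arm holds its last target. There are 200 camera calls.

### The job

Pull the round-bottom flask up out of the sprung clip on the short rail, carry it to the sprung ring cradle, set its bulb in the ring and press it down, upright, until the ring is fully home against its stops. The job ends holding: finish with the gripper still holding the flask and keeping the ring pressed fully down. Leave the timer, the dropper bottle and the beaker where they stand.

Things in the scene. Friction and masses are not known exactly. Their poses are not given: they have to be found in the camera images.
- flask: round-bottom flask of amber glass with a black rubber stopper, 122 mm tall, 110 to 225 g: a round bulb of 60 mm diameter, above it a straight upright neck of 24 mm diameter that can be gripped from 62 to 108 mm above the origin, stopper (23 mm diameter) from 110 to 122 mm. Origin at the lowest point of the bulb, z up along the neck. It starts upright in the clip of the rail
- clip_rail: fixed aluminium rail 180 x 52 x 20 mm along its own y; at its middle a seat ring (bulb's lowest point 27 mm above the work surface) and, 39 mm to its +x and -x sides, two sprung steel arms 82 mm high whose rollers close over the bulb above its widest part. A straight pull up of 5 to 15 N spreads them and frees the flask within 30 mm of lift. Origin: middle of the underside, under the flask
- cradle: fixed ring cradle: grey round plinth of 104 mm diameter, 22 mm high, with three thin guide posts up to 60 mm high on a 42 mm radius, each with a rubber stop collar; a steel ring (inner diameter 42 mm, outer 68 mm, 8 mm thick) slides on the posts over a coil spring. Origin at the middle of the underside
- ring_seat (a point): centre of the ring's upper edge; 54 mm above the work surface when the ring is up, 38 mm when fully down. A seated flask has its lowest point 8.6 mm below this point
- cradle_ring (a joint): how far the ring is pressed down, m: 0 up (held up by the spring, the flask's weight alone does not press it down), 0.016 fully home on its stops. The spring pushes back with 3 N at the top and 12 N fully home
- timer: bystander: bench timer, 66 x 66 x 20 mm, origin at the middle of its underside
- dropper_bottle: bystander: amber dropper bottle with a straight body, 48 mm diameter, 85 mm tall, origin at the middle of its underside
- beaker: bystander: glass beaker, 77 x 71 x 92 mm, origin at the middle of its underside
Not all that is in view belongs to the job. What is shaped like the flask but red is not meant.

How it is judged:
By the outcome, as a careful person would: the job done as asked, in the order asked, and still so for the second after the job is handed in, while the arm keeps its last pose, push and grip.
It also fails if it takes over 45 s, if anything falls off the work surface, if the arm or the gripper's body presses on something with over 40 N, if the wrist force passes 120 N, or if a joint passes its speed limit or range.

## Working session

There is one attempt and no reset: what is moved stays moved. The work goes in short steps, Python scripts to look and compute and a shell command to move; the robot and the scene stay as the last step left them, time stands still between calls to the robot, and variables do not carry over. Pictures are saved under pics/ and viewed, at most 10 in all, crops included, and the job is handed in when it is done.

```bash
mkdir -p pics; ls
python3 - <<'E'
from workcell import r
import cv2,numpy as np
for n in("scene","top"):
    c=r.read_camera(n); cv2.imwrite(f"pics/{n}0.png",c["pixels"])
    print(n,{k:(np.round(v,4).tolist() if k=="camera_from_world" else v) for k,v in c.items() if k!="pixels"})
print(r.get_state())
E
```

```text
pics
scene {'fovy': 49.251937943790836, 'cx': 324.0300997891071, 'cy': 202.86761920278104, 'camera_from_world': [[-0.5206, -0.8537, 0.0096, 0.3094], [0.3483, -0.2021, 0.9153, -0.2272], [-0.7795, 0.4799, 0.4026, -0.6547], [0.0, 0.0, 0.0, 1.0]]}
top {'fovy': 55.91566292001585, 'cx': 314.07163069099056, 'cy': 198.3458477647052, 'camera_from_world': [[-0.0197, -0.9998, 0.0056, 0.046], [0.993, -0.0189, 0.117, -0.5335], [-0.1169, 0.0079, 0.9931, -0.9322], [0.0, 0.0, 0.0, 1.0]]}
{'clock': 0.1, 'joint_positions': array([-1.43727622e+00,  3.81180700e-01,  1.29818729e+00,  2.95099616e-06,
        1.46358583e+00, -2.15303087e-01]), 'joint_vel': array([-1.02807195e-03, -3.94253421e-04, -2.42328560e-03,  2.84949159e-06,
        1.11448466e-03,  3.03819972e-04]), 'tau': array([ 3.33319978e-03, -4.49229026e+01, -2.31656653e+01, -2.10437543e-04,
        3.65402389e-03,  1.32291524e-05]), 'eef_pos': array([ 0.1879468 , -0.51661114,  0.23074476]), 'tool_rot': array([-6.79955688e-04,  9.84828614e-01,  1.73528495e-01,  2.92880551e-05]), 'force': array([-0.00838625, -0.96487703,  0.01058656]), 'moment': array([-0.01268865,  0.01832221, -0.03769892]), 'gripper_force': 0.0, 'width': 0.08535962511380014}
```

View pics/scene0.png

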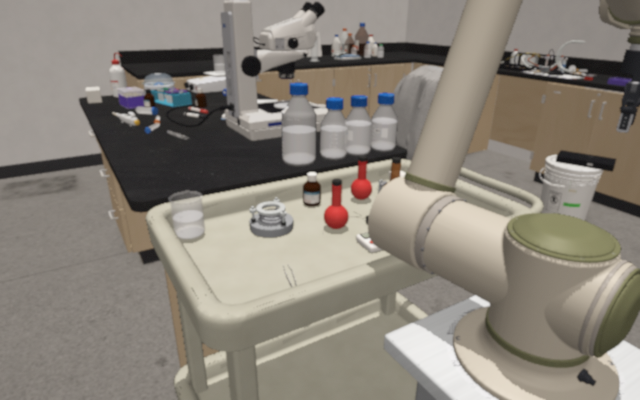

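View pics/top0.png

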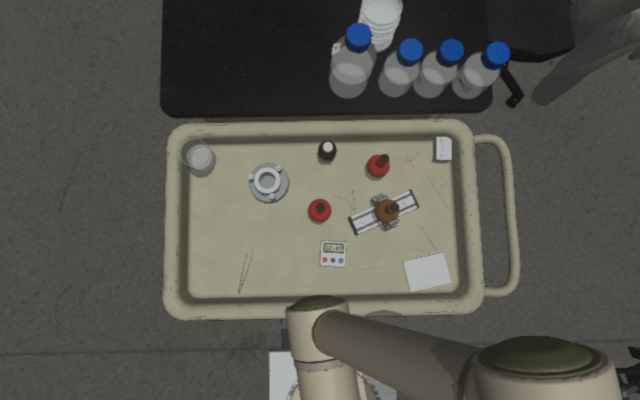

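In the top view, the flask candidates are the amber one in the rail (388,210), red flasks at (320,210) and (378,166), and the amber dropper bottle at (327,150). I choose (388,210): it is amber and sits in the rail. The cradle is at (268,182). Next is one close crop of the rail and cradle, with measurements.

```bash
cat > h.py <<'E'
import numpy as np,cv2
from workcell import r
def ray(c,uv,z):
    f=200/np.tan(np.radians(c["fovy"]/2)); M=c["camera_from_world"]; R=M[:3,:3]; o=-R.T@M[:3,3]
    d=R.T@np.array([(uv[0]-c["cx"])/f,-(uv[1]-c["cy"])/f,-1]); return o+d*(z-o[2])/d[2]
def proj(c,p):
    f=200/np.tan(np.radians(c["fovy"]/2)); M=c["camera_from_world"]; q=M[:3,:3]@np.array(p)+M[:3,3]
    return np.array([c["cx"]+f*q[0]/-q[2],c["cy"]-f*q[1]/-q[2]])
E
python3 - <<'E'
from h import *
c=r.read_camera("top"); p=c["pixels"]
A=cv2.resize(p[175:245,340:425],None,fx=6,fy=6,interpolation=cv2.INTER_CUBIC)[:420]
B=cv2.resize(p[155:210,240:295],None,fx=5,fy=5,interpolation=cv2.INTER_CUBIC)
o=np.zeros((420,A.shape[1]+B.shape[1],3),np.uint8);o[:,:A.shape[1]]=A;o[:B.shape[0],A.shape[1]:]=B
cv2.imwrite("pics/crop1.png",o)
h=cv2.cvtColor(p,cv2.COLOR_BGR2HSV)
m=((h[...,0]<20)&(h[...,1]>130)&(h[...,2]>40)).astype(np.uint8); m[:175]=0;m[245:]=0;m[:,:350]=0;m[:,425:]=0
n,l,s,ce=cv2.connectedComponentsWithStats(m)
for i in range(1,n):
    if s[i,4]>20: print(s[i],ce[i],ray(c,ce[i],.057))
E
```

```text
[378 200  20  20 178] [385.2247191  210.87640449] [ 0.49661854 -0.14002139  0.057     ]
```

View pics/crop1.png

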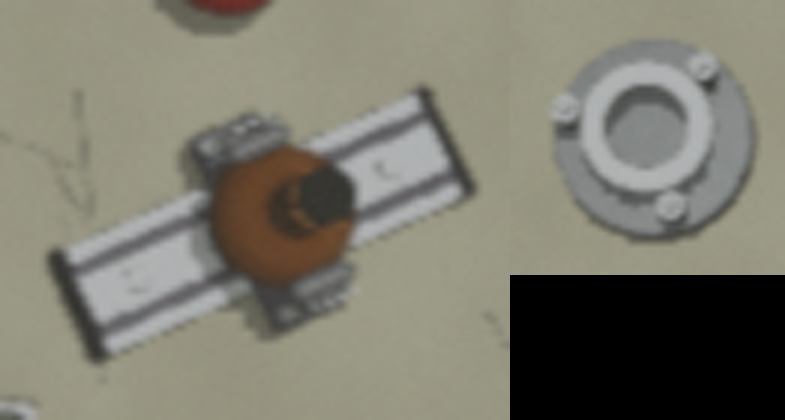

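The crop shows the amber bulb centred at about (387.0,210.4) with the black stopper at (394.4,207.2), held upright between clip arms. The ring centre is at about (266.8,180.0). The choice is confirmed.

Run:
```python
from h import *
c=r.read_camera("top")
for n,u,z in [("bulb",(387,210.4),.057),("stop",(394.4,207.2),.149),("rail",(383.3,211.9),.02),("ring",(266.6,180.1),.054),("plinth",(268.6,182.7),.022),("railA",(340+77/6,175+306/6),.02),("railB",(340+447/6,175+141/6),.02),("red1",(320,210),.12),("red2",(383,159),.12)]:
    print(n,np.round(ray(c,u,z),4))
# scene refinement of cradle: ring mask
s=r.read_camera("scene"); 
print("scene pred ring",proj(s,ray(c,(266.6,180.1),.054)))
cv2.imwrite("pics/crop2.png",cv2.resize(s["pixels"][185:245,235:305],None,fx=8,fy=8,interpolation=cv2.INTER_CUBIC))
```

```text
bulb [ 0.4977 -0.1445  0.057 ]
stop [ 0.4971 -0.1428  0.149 ]
rail [ 0.497  -0.1422  0.02  ]
ring [0.58   0.1539 0.054 ]
plinth [0.5785 0.1526 0.022 ]
railA [ 0.4623 -0.0625  0.02  ]
railB [ 0.5303 -0.2245  0.02  ]
red1 [0.4965 0.0232 0.12  ]
red2 [ 0.6139 -0.1275  0.12  ]
scene pred ring [270.76870615 205.83413538]
```

View pics/crop2.png

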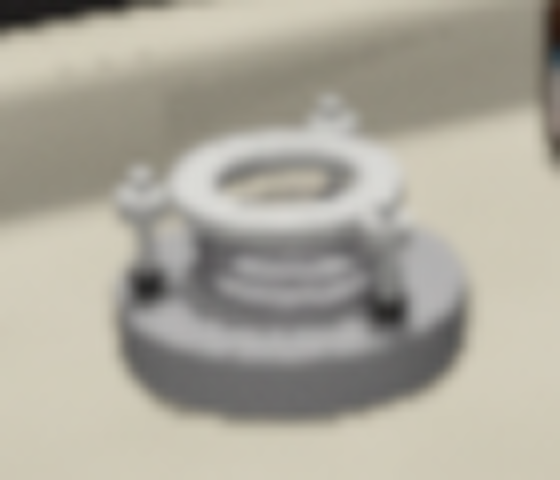

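The scene crop shows the cradle ring up, with its top centre near (271,207.5). That agrees with the top-view prediction of (270.8,205.8), so the cradle is at about (0.579, 0.153) and the flask at (0.497, -0.143). The fingers already close nearly along the rail, so I'm moving now.

```bash
python3 -m crank '[{"translation":[0.022,0.0267,0],"twist":3,"fingers":0},{"translation":[0.022,0.0267,0],"twist":0,"fingers":0},{"translation":[0.022,0.0267,0],"twist":0,"fingers":0},{"translation":[0.022,0.0267,0],"twist":0,"fingers":0},{"translation":[0.022,0.0267,0],"twist":0,"fingers":0},{"translation":[0.022,0.0267,0],"twist":0,"fingers":0},{"translation":[0.022,0.0267,0],"twist":0,"fingers":0}]' 60
python3 -m crank '[{"translation":[0.022,0.0267,0],"twist":0,"fingers":0},{"translation":[0.022,0.0267,0],"twist":0,"fingers":0},{"translation":[0.022,0.0267,0],"twist":0,"fingers":0},{"translation":[0.022,0.0267,0],"twist":0,"fingers":0},{"translation":[0.022,0.0267,0],"twist":0,"fingers":0},{"translation":[0.022,0.0267,0],"twist":0,"fingers":0},{"translation":[0.022,0.0267,0],"twist":0,"fingers":0},{"translation":[0,0,0],"twist":0,"fingers":0}]'
```

```text
clock: 0.83
eef_pos: [0.3427, -0.3285, 0.2314]
tool_rot: [0.0, 0.98, 0.199, 0.0]
force: [0.2, -0.2, -0.3]
width: 0.0857
gripper_force: 0.0
clock: 1.5
eef_pos: [0.4983, -0.139, 0.2311]
tool_rot: [-0.001, 0.979, 0.202, 0.001]
force: [-0.5, 0.2, -0.1]
width: 0.0858
gripper_force: 0.0
```

```bash
python3 -m crank '[{"translation":[0,0,0],"twist":0,"fingers":0},{"translation":[0,0,0],"twist":0,"fingers":0}]'
python3 - <<'E'
from h import *
s=r.read_camera("scene");c=r.read_camera("top")
print(r.get_state()["eef_pos"],proj(c,r.get_state()["eef_pos"]),proj(s,r.get_state()["eef_pos"]),proj(s,(.497,-.143,.149)),proj(c,(.497,-.143,.149)))
o=np.vstack([cv2.resize(s["pixels"][100:230,300:460],None,fx=3,fy=3),cv2.resize(c["pixels"][160:230,330:450],(480,210+70))[:200]])
cv2.imwrite("pics/p3.png",o)
E
```

```text
clock: 1.67
eef_pos: [0.4957, -0.1433, 0.2312]
tool_rot: [-0.0, 0.98, 0.199, -0.0]
force: [-0.5, -0.1, 0.0]
width: 0.0854
gripper_force: 0.0
[ 0.49540384 -0.14397067  0.23131109] [403.86325592 204.19518031] [399.81642435 122.98197025] [396.35245145 156.69471896] [394.486192   207.22954899]
```

View pics/p3.png

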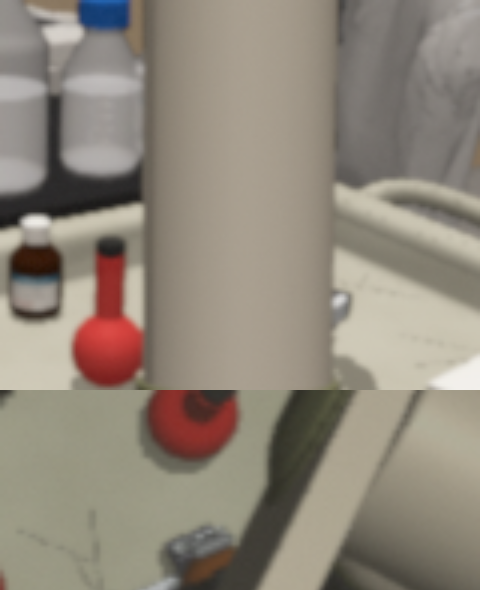

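The arm hides the flask from both cameras, so the picture only shows it clear of the red flask. I'm descending with a force check.

```bash
python3 -m crank '[{"translation":[0.001,0.001,-0.025],"twist":0,"fingers":0},{"translation":[0,0,-0.025],"twist":0,"fingers":0},{"translation":[0,0,-0.025],"twist":0,"fingers":0},{"translation":[0,0,-0.015],"twist":0,"fingers":0},{"translation":[0,0,-0.015],"twist":0,"fingers":0}]'
python3 -m crank '[{"translation":[0,0,-0.01],"twist":0,"fingers":0},{"translation":[0,0,-0.01],"twist":0,"fingers":0},{"translation":[0,0,-0.01],"twist":0,"fingers":0},{"translation":[0,0,0],"twist":0,"fingers":0},{"translation":[0,0,0],"twist":0,"fingers":0}]'
```

```text
clock: 2.18
eef_pos: [0.4961, -0.1431, 0.1253]
tool_rot: [-0.0, 0.98, 0.198, -0.0]
force: [-0.4, -0.7, 1.5]
width: 0.0857
gripper_force: 0.0
clock: 2.6
eef_pos: [0.4966, -0.1428, 0.0964]
tool_rot: [-0.0, 0.98, 0.199, -0.0]
force: [0.5, 0.5, 0.8]
width: 0.0855
gripper_force: 0.0
```

```bash
python3 -m crank '[{"translation":[0,0,0],"twist":0,"fingers":0.4},{"translation":[0,0,0],"twist":0,"fingers":0.6},{"translation":[0,0,0],"twist":0,"fingers":0.65},{"translation":[0,0,0],"twist":0,"fingers":0.68},{"translation":[0,0,0],"twist":0,"fingers":0.7},{"translation":[0,0,0],"twist":0,"fingers":0.72}]' 30; python3 -m crank '[{"translation":[0,0,0],"twist":0,"fingers":0.8},{"translation":[0,0,0],"twist":0,"fingers":1},{"translation":[0,0,0],"twist":0,"fingers":1},{"translation":[0,0,0],"twist":0,"fingers":1},{"translation":[0,0,0],"twist":0,"fingers":1}]' 60
```

```text
clock: 3.1
eef_pos: [0.497, -0.142, 0.0965]
tool_rot: [0.0, 0.98, 0.199, 0.0]
force: [-0.5, -0.3, 0.4]
width: 0.0237
gripper_force: 1.3
clock: 3.52
eef_pos: [0.497, -0.142, 0.0965]
tool_rot: [0.0, 0.98, 0.199, 0.0]
force: [-0.2, 0.8, 3.8]
width: 0.0226
gripper_force: 58.5
```

```bash
python3 -m crank '[{"translation":[0,0,0.005],"twist":0,"fingers":1},{"translation":[0,0,0.005],"twist":0,"fingers":1},{"translation":[0,0,0.005],"twist":0,"fingers":1},{"translation":[0,0,0.005],"twist":0,"fingers":1}]';python3 -m crank '[{"translation":[0,0,0.005],"twist":0,"fingers":1},{"translation":[0,0,0.005],"twist":0,"fingers":1},{"translation":[0,0,0.01],"twist":0,"fingers":1},{"translation":[0,0,0.01],"twist":0,"fingers":1},{"translation":[0,0,0.015],"twist":0,"fingers":1},{"translation":[0,0,0.02],"twist":0,"fingers":1},{"translation":[0,0,0.02],"twist":0,"fingers":1}]';python3 -m crank '[{"translation":[0,0,0.02],"twist":0,"fingers":1},{"translation":[0,0,0.02],"twist":0,"fingers":1},{"translation":[0,0,0.01],"twist":0,"fingers":1},{"translation":[0,0,0],"twist":0,"fingers":1},{"translation":[0,0,0],"twist":0,"fingers":1},{"translation":[0,0,0],"twist":0,"fingers":1}]'
```

```text
clock: 3.85
eef_pos: [0.4967, -0.1419, 0.1163]
tool_rot: [-0.0, 0.98, 0.199, -0.001]
force: [0.7, 0.6, -6.2]
width: 0.0227
gripper_force: 59.1
clock: 4.43
eef_pos: [0.497, -0.1421, 0.2031]
tool_rot: [0.0, 0.98, 0.199, 0.0]
force: [0.5, -0.5, 0.3]
width: 0.0226
gripper_force: 59.0
clock: 4.93
eef_pos: [0.4966, -0.1419, 0.2508]
tool_rot: [-0.0, 0.98, 0.199, -0.0]
force: [0.1, -0.5, -1.8]
width: 0.0225
gripper_force: 59.1
```

```bash
python3 -m crank '[{"translation":[0.0068,0.01,0],"twist":0,"fingers":1},{"translation":[0.0068,0.02,0],"twist":0,"fingers":1},{"translation":[0.0068,0.0265,0],"twist":0,"fingers":1},{"translation":[0.0068,0.0265,0],"twist":0,"fingers":1},{"translation":[0.0068,0.0265,0],"twist":0,"fingers":1},{"translation":[0.0068,0.0265,0],"twist":0,"fingers":1},{"translation":[0.0068,0.0265,0],"twist":0,"fingers":1}]';python3 -m crank '[{"translation":[0.0068,0.0265,0],"twist":0,"fingers":1},{"translation":[0.0068,0.0265,0],"twist":0,"fingers":1},{"translation":[0.0068,0.0265,0],"twist":0,"fingers":1},{"translation":[0.0068,0.0265,0],"twist":0,"fingers":1},{"translation":[0.0068,0.02,0],"twist":0,"fingers":1},{"translation":[0,0.007,0],"twist":0,"fingers":1},{"translation":[0,0,0],"twist":0,"fingers":1},{"translation":[0,0,0],"twist":0,"fingers":1}]'
python3 -m crank '[{"translation":[0,0,0],"twist":0,"fingers":1},{"translation":[0,0,0],"twist":0,"fingers":1},{"translation":[0,0,0],"twist":0,"fingers":1}]'
python3 - <<'E'
from h import *
s=r.read_camera("scene");c=r.read_camera("top")
e=r.get_state()["eef_pos"]
f=e+[0,0,-.069]
print(e,proj(s,f+[0,0,.03]),proj(s,f),proj(c,f+[0,0,.03]))
cv2.imwrite("pics/p4.png",np.hstack([cv2.resize(s["pixels"][90:250,215:335],None,fx=3,fy=3),cv2.resize(c["pixels"][110:230,200:320],None,fx=3,fy=3)[:480] if 0 else cv2.resize(c["pixels"][110:230,210:320],(440,480))]))
E
```

```text
clock: 5.52
eef_pos: [0.5447, 0.0225, 0.2505]
tool_rot: [-0.0, 0.98, 0.199, -0.001]
force: [-0.1, -1.2, -2.0]
width: 0.0225
gripper_force: 59.1
clock: 6.18
eef_pos: [0.5782, 0.1534, 0.2507]
tool_rot: [0.0, 0.98, 0.2, -0.001]
force: [0.2, -0.2, -0.3]
width: 0.0225
gripper_force: 59.1
clock: 6.43
eef_pos: [0.5785, 0.1525, 0.2515]
tool_rot: [0.0, 0.98, 0.199, 0.0]
force: [-0.6, 0.0, -1.5]
width: 0.0225
gripper_force: 59.1
[0.57859368 0.15277543 0.25148301] [268.64007679 139.30443653] [269.20657154 152.59867298] [258.1019121  168.21958431]
```

View pics/p4.png

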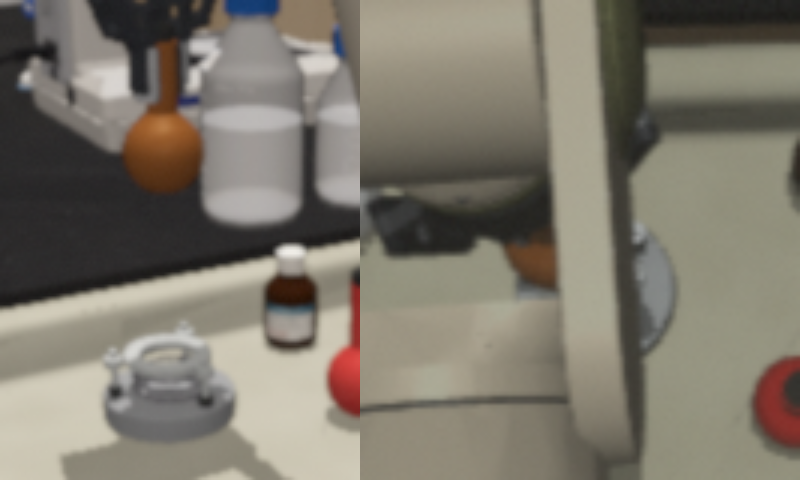

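The left part shows the amber flask hanging upright, with its bulb centre at about (269.7,140.3) against a prediction of (268.6,139.3). The cradle ring is below it at about (272,206). I'm lowering to just above the ring to check from near.

```bash
python3 -m crank '[{"translation":[0.0005,0.0005,-0.02],"twist":0,"fingers":1},{"translation":[0,0,-0.03],"twist":0,"fingers":1},{"translation":[0,0,-0.03],"twist":0,"fingers":1},{"translation":[0,0,-0.025],"twist":0,"fingers":1},{"translation":[0,0,-0.01],"twist":0,"fingers":1},{"translation":[0,0,-0.004],"twist":0,"fingers":1},{"translation":[0,0,0],"twist":0,"fingers":1},{"translation":[0,0,0],"twist":0,"fingers":1}]'
python3 - <<'E'
from h import *
s=r.read_camera("scene")
p=s["pixels"];e=r.get_state()["eef_pos"]
h=cv2.cvtColor(p,cv2.COLOR_BGR2HSV)
m=((h[...,0]<20)&(h[...,1]>130)&(h[...,2]>50)).astype(np.uint8); m[:,:240]=0;m[:,300:]=0;m[:130]=0;m[240:]=0
n,l,st,ce=cv2.connectedComponentsWithStats(m);i=1+np.argmax(st[1:,4]);print(st[i],e)
for v in range(st[i,1],st[i,1]+st[i,3],2):
    x=np.where(l[v]==i)[0]; print(v,x.min(),x.max(),end="; ")
f=e+[0,0,-.069];print(proj(s,f+[0,0,.03]),proj(s,[.579,.153,.054]))
cv2.imwrite("pics/p5.png",cv2.resize(p[150:240,225:315],None,fx=6,fy=6,interpolation=cv2.INTER_CUBIC))
E
```

```text
clock: 7.2
eef_pos: [0.5799, 0.1539, 0.1338]
tool_rot: [0.0, 0.98, 0.199, 0.001]
force: [1.0, -0.1, -0.5]
width: 0.0226
gripper_force: 59.1
[259 158  24  45 584] [0.57989252 0.15396537 0.13402897]
158 269 274; 160 270 274; 162 270 274; 164 270 274; 166 270 274; 168 270 274; 170 270 274; 172 271 274; 174 271 274; 176 270 275; 178 265 276; 180 261 278; 182 260 278; 184 259 280; 186 260 281; 188 259 282; 190 259 282; 192 259 282; 194 259 281; 196 260 281; 198 261 279; 200 264 276; 202 269 271; [270.0607731  189.42268756] [271.31637203 205.89804835]
```

View pics/p5.png

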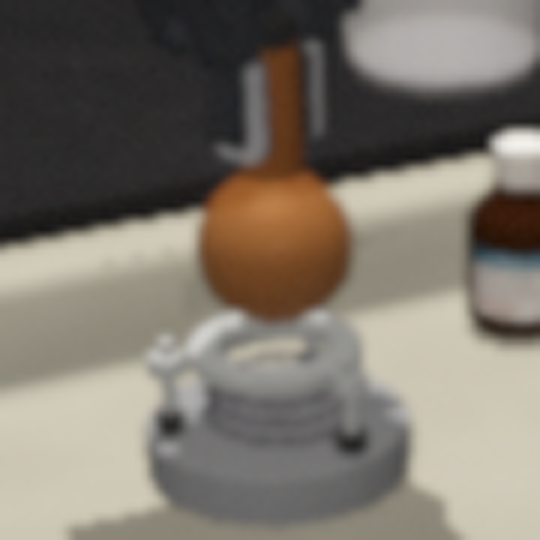

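The crop shows the bulb centre at about (270.4,190.1) directly above the ring centre at about (270.2,206.5), upright and aligned within about 1 mm. I'm pressing down in small steps and watching the force.

```bash
python3 -m crank '[{"translation":[0,0,-0.006],"twist":0,"fingers":1},{"translation":[0,0,-0.006],"twist":0,"fingers":1},{"translation":[0,0,-0.004],"twist":0,"fingers":1},{"translation":[0,0,0],"twist":0,"fingers":1}]' 80; python3 -m crank '[{"translation":[0,0,-0.003],"twist":0,"fingers":1},{"translation":[0,0,-0.003],"twist":0,"fingers":1},{"translation":[0,0,0],"twist":0,"fingers":1},{"translation":[0,0,0],"twist":0,"fingers":1}]';python3 -m crank '[{"translation":[0,0,-0.003],"twist":0,"fingers":1},{"translation":[0,0,-0.003],"twist":0,"fingers":1},{"translation":[0,0,0],"twist":0,"fingers":1},{"translation":[0,0,0],"twist":0,"fingers":1}]'
```

```text
clock: 7.58
eef_pos: [0.5791, 0.154, 0.1157]
tool_rot: [-0.0, 0.98, 0.199, -0.0]
force: [0.2, 0.8, 1.7]
width: 0.0223
gripper_force: 78.2
clock: 7.92
eef_pos: [0.5795, 0.1541, 0.1108]
tool_rot: [-0.0, 0.98, 0.199, 0.001]
force: [1.8, 1.1, 4.3]
width: 0.0225
gripper_force: 78.2
clock: 8.25
eef_pos: [0.5797, 0.1541, 0.1051]
tool_rot: [0.0, 0.98, 0.199, 0.001]
force: [1.2, 1.8, 6.9]
width: 0.0224
gripper_force: 78.4
```

Contact came where expected, and the force is climbing along the spring. I'm continuing to the stops.

```bash
python3 -m crank '[{"translation":[0,0,-0.002],"twist":0,"fingers":1},{"translation":[0,0,-0.002],"twist":0,"fingers":1},{"translation":[0,0,0],"twist":0,"fingers":1},{"translation":[0,0,0],"twist":0,"fingers":1}]'; python3 -m crank '[{"translation":[0,0,-0.002],"twist":0,"fingers":1},{"translation":[0,0,0],"twist":0,"fingers":1},{"translation":[0,0,0],"twist":0,"fingers":1}]';python3 -m crank '[{"translation":[0,0,-0.001],"twist":0,"fingers":1},{"translation":[0,0,0],"twist":0,"fingers":1},{"translation":[0,0,0],"twist":0,"fingers":1}]';python3 -m crank '[{"translation":[0,0,-0.001],"twist":0,"fingers":1},{"translation":[0,0,0],"twist":0,"fingers":1},{"translation":[0,0,0],"twist":0,"fingers":1}]'
```

```text
clock: 8.58
eef_pos: [0.5798, 0.1542, 0.1015]
tool_rot: [-0.0, 0.98, 0.199, 0.001]
force: [0.9, 1.5, 9.4]
width: 0.0225
gripper_force: 78.6
clock: 8.83
eef_pos: [0.5799, 0.1543, 0.0997]
tool_rot: [-0.0, 0.98, 0.199, 0.002]
force: [1.3, 3.5, 9.6]
width: 0.0223
gripper_force: 78.9
clock: 9.08
eef_pos: [0.58, 0.1544, 0.0989]
tool_rot: [-0.0, 0.98, 0.199, 0.002]
force: [1.3, 1.8, 10.5]
width: 0.0225
gripper_force: 79.1
clock: 9.33
eef_pos: [0.5802, 0.1545, 0.0984]
tool_rot: [-0.0, 0.98, 0.199, 0.002]
force: [0.5, 3.8, 13.5]
width: 0.0224
gripper_force: 79.8
```

```bash
python3 -m crank '[{"translation":[0,0,-0.001],"twist":0,"fingers":1},{"translation":[0,0,0],"twist":0,"fingers":1},{"translation":[0,0,0],"twist":0,"fingers":1}]';python3 -m crank '[{"translation":[0,0,-0.001],"twist":0,"fingers":1},{"translation":[0,0,0],"twist":0,"fingers":1},{"translation":[0,0,0],"twist":0,"fingers":1},{"translation":[0,0,0],"twist":0,"fingers":1}]'
```

```text
clock: 9.58
eef_pos: [0.5804, 0.1547, 0.0981]
tool_rot: [-0.0, 0.98, 0.199, 0.003]
force: [-1.0, 3.5, 18.7]
width: 0.0223
gripper_force: 80.4
clock: 9.92
eef_pos: [0.5806, 0.1547, 0.098]
tool_rot: [-0.0, 0.98, 0.199, 0.003]
force: [-2.8, 4.5, 24.9]
width: 0.0223
gripper_force: 81.2
```

The force is now rising steeply with almost no travel, so the ring is on its stops. One check picture.

```bash
python3 -m crank '[{"translation":[0,0,0],"twist":0,"fingers":1},{"translation":[0,0,0],"twist":0,"fingers":1},{"translation":[0,0,0],"twist":0,"fingers":1},{"translation":[0,0,0],"twist":0,"fingers":1}]'
python3 - <<'E'
from h import *
p=r.read_camera("scene")["pixels"]
cv2.imwrite("pics/p6.png",cv2.resize(p[150:240,165:315],None,fx=5,fy=5,interpolation=cv2.INTER_CUBIC))
E
```

```text
clock: 10.25
eef_pos: [0.5806, 0.1547, 0.0979]
tool_rot: [-0.0, 0.98, 0.199, 0.003]
force: [-2.7, 3.6, 23.0]
width: 0.0223
gripper_force: 81.2
```

View pics/p6.png

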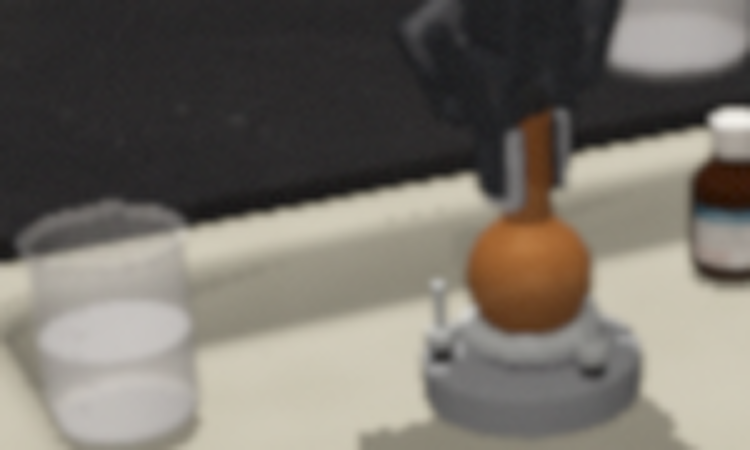

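The bulb sits in the ring at about (271,205), with the ring down on the stop collars, the neck upright and the gripper holding. The beaker and dropper bottle are undisturbed, so I'm handing in.

```bash
python3 -c "
from workcell import r
print(r.sign_off())"
```

```text
the job is handed in; nothing more can be done
None
```

I handed the job in with the gripper still holding the amber flask upright in the ring and pressing with about 23 N; the sharp force rise and the last picture both show the ring fully down on its stops, though the hand-in returned no verdict.

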